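# Hold the bath medicine box unlocked with its key

## Robot

A 6-joint arm with a two-finger parallel gripper is mounted at the origin on the work surface. World frame = base frame: x ahead of the robot, y to its left, z up, the work surface at z = 0. Lengths are in m, angles in rad, forces in N, time in s.
With the tool pointing down it reaches from about 0.375 to 0.9 m from the base axis. Payload 3.1 kg.
Tool frame: the origin (TCP) lies between the finger pads; the fingertips stand 11 mm ahead of it and the grasp point (between the pads) lies 8 mm behind it; z points along the fingers, y is the line along which they close (so a half turn about z gives the same grasp; the last joint's range is limited). The gripper opens to 87 mm and grips with 3 to 60 N. Pads are 19 mm wide; open, the fingers measure 117 mm over their backs; the gripper's body (75 mm by 190 mm) begins 51 mm behind the grasp point.
Start: joints at [-0.178, 0.527, 1.433, -0, 1.181, -0.178], TCP at [0.625, 0, 0.234] pointing down, gripper open.
Joint ranges: [-3.08, 3.08], [-0.75, 2.2], [0.22, 2.44], [-1.43, 4.57], [0, 2.65], [-2.85, 2.85]. Speed limits (rad/s): [2.79, 2.79, 3.14, 3.14, 3.14, 3.14].

## Interface

Orientations are given as a unit quaternion [x, y, z, w].
In Python, from rig import get_obs, camera, hand_in gives the robot as it stands.
- The arm moves only by the shell command python3 -m pendant 'ROWS' [FORCE]. ROWS is JSON, a list that holds one entry, the list of rows, each a list of 7 numbers: the shift along the tool's x, y, z in m, then the turn, a rotation vector about the tool's x, y, z in degrees, then the opening, from 0 (shut) to 1 (fully open). In form: [[[x, y, z, ax, ay, az, fingers], ...]]. A call has exactly 5 rows; each row shifts and turns the commanded pose from where the row before left it, along the tool's axes as they then stand; what a row does not reach is not made up. A row lasts 1/8 s, in which the tool goes at most 62.5 mm and 10.7 degrees, less where a joint would pass 70% of its speed; a pose out of reach is approached as far as the arm can. A call with a gripper value outside its range is refused whole. The fingers move at their own pace and stop on an object; FORCE is the grip in N (left out, the last holds). Time passes only in rows, so rows that do not move let the fingers close, or fill a call up. It gives the time, the measured TCP pose, the force, the opening and the grip force at its end, in the units of the state.
- get_obs(): the state, without advancing time (a new reading comes with each control period).
- camera(name): name is "scene" or "side" or "wrist"; returns a dict with "img" (384x512x3 uint8, red, green, blue), "intrinsics" (3x3 intrinsics, pixels), "R" (3x3) and "t" (3): a world point X has camera coordinates R X + t; the wrist camera has in their place "T_tool_cam" (4x4, takes a point from camera to tool coordinates, whose origin is the TCP and whose axes are the flange's). Camera axes: x right, y down, z forward; pixel columns grow to the right and rows downward; lengths in m; the calibration is good to about 2 mm. A picture is of the moment at which its call begins: read the wrist's pose just before it. There is no depth.
- hand_in(): hands the job in; it is judged then, once.
The state is a dict: "time": time; "q": joint angles; "joint_velocities": joint speeds; "joint_torque": joint torques, N m; "position": TCP position; "tool_rot": TCP orientation; "ft_force": force on the tool from outside, world axes, zero at the start; "moment": the same for the moment, N m; "grip_width": finger opening in m; "grip_force": force on a finger pad.
Only numpy, scipy, OpenCV 4.12 (cv2) and the standard library are available. Lean on these libraries where they do the work, as an engineer would, in place of code of your own. Each camera call takes 0.05 s, during which the arm holds its last target. There are 200 camera calls.

## Task

Unlock the white medicine box on the shower seat for the carer who will lift its lid: slide the splash shutter on its top fully open, take the key from its wooden block, push it fully home into the keyhole past its sticky pins, and turn it a quarter turn clockwise to its stop. The lock springs back by itself, so finish while still gripping the key and holding it turned; leave the shutter open, and the cup, denture case, foot scrubber and nail brush where they stand.

Things in the scene. Friction and masses are not known exactly. Their poses are not given: they have to be found in the camera images.
- lockbox: white plastic medicine lock box, fixed to the seat, 150 (x) x 190 (y) x 80 mm high; origin at the centre of its underside, z up. On its lid: the keyhole (x 0, y -50 mm) and the shutter, sliding along the box's y between two rails (5 mm wide, centred at x -30.5 and +30.5 mm, y from -90 to +65 mm, tops 95 mm above the seat). The box never moves.
- lock_face (a point): centre of the keyhole on the lock's fixed steel face (6 mm thick, 86 mm above the seat); axes as the box's. Slot 18.2 mm long (along x), 6.8 mm wide, with a 2.5 mm bevelled lead-in. Spring pins in the slot's ends, 16 and 23 mm down, resist the key: push with some 10 to 18 N, wiggle a few degrees if it sticks. It resists turning until the key is within 3 mm of home, and holds it while turned.
- cylinder (a joint): turn of the lock cylinder under the face, rad: 0 = rest, slot along the box's x; grows clockwise seen from above to a stop at 1.571 (quarter turn). A spring turns it back when the key is let go (0.04 to 0.12 N m, friction 0.02 N m more). The key has 0.1 to 0.2 rad of play in the slot, so must be turned that much farther than the cylinder.
- shutter (a joint): position of the splash shutter, m: 0 = shut, 0.060 = fully open at its stop; moves along the box's +y, needs about 2 N, stays where left, starts between 0 and 0.010, covering the keyhole. A steel plate 54 (x) x 50 (y) x 4 mm, its top 92.5 mm above the seat, centred over the keyhole at 0.
- shutter_grip (a point): centre of the top of the shutter's upright grey grip tab, 28 (x) x 12 (y, the way it slides) x 32 mm high, 124.5 mm above the seat; 17 mm to +y of the plate's centre; moves with the shutter; axes parallel to the box's
- key: loose key standing upright in the wooden block. Above its origin a grey plastic bow with dark ribs, 36 (x) x 12 (y) x 50 mm high; origin at the centre of the bow's underside (the shoulder: on the block's top now, on the lock's face when home); z up. Below: neck 5 mm in diameter, 10 mm long, steel blade 16 (x) x 5 (y) x 18 mm, pointed tip; 40 mm in all. 60 g. Same after a half turn about z.
- keystand: wooden block, fixed, 60 (x) x 50 (y) x 50 mm high; origin at the centre of its underside; a slot 20 (x) x 9 (y) mm at its middle, 44 mm deep, holds the key's blade; the bow stands above it with its x along the block's x
- cup: ochre ceramic cup, 72 mm across, 85 mm high; origin at the centre of its underside; to be left alone
- denture_case: pale plastic denture case with hinged lid, 87 x 72 x 45 mm; origin at the centre of its underside; to be left alone
- foot_scrubber: green foot scrubber, 120 x 65 x 27 mm; origin at the centre of its underside; to be left alone
- nail_brush: wooden nail brush, 35 x 90 x 28 mm, on the seat; origin at the centre of its underside; to be left alone
There are look-alikes about, which are no part of the job. What is shaped like the lockbox but green, orange or turquoise is not meant.

How it is judged:
On the way, in this order (a step that is already met when the one before it is completed fails the run):
1. the shutter is slid fully open (value of joint shutter above 0.054 m), for 0.2 s.
2. the key is fully home in the lock, not yet turned (z of key in the frame of lock_face between -0.003 and 0.003 m and horizontal distance between key and lock_face below 0.004 m and angle between key's own z axis and vertical below 0.1 rad and value of joint cylinder below 0.4 rad), for 0.1 s.
At the end, for the whole second after the job is handed in: the key is fully home (shoulder within 3 mm of the lock face and 4 mm of the keyhole's centre, upright), the cylinder is held turned more than 1.35 rad, the fingers still grip the key, and the shutter is open beyond 52 mm (z of key in the frame of lock_face between -0.003 and 0.003 m and horizontal distance between key and lock_face below 0.004 m and angle between key's own z axis and vertical below 0.1 rad and value of joint cylinder above 1.35 rad and contact force between the fingers and key above 2 N and value of joint shutter above 0.052 m and linear speed of key below 0.02 m/s); the arm keeps its last pose, push and grip.
It fails at once if another thing is shifted more than 3 cm or tipped over (distance of any of cup, denture_case, foot_scrubber, nail_brush from where it was at the start of the episode above 0.03 m or angle between any of cup, denture_case, foot_scrubber, nail_brush's own z axis and vertical above 0.5 rad).
It also fails if it takes over 61 s, if anything falls off the work surface, if the arm or the gripper's body presses on something with over 40 N, if the wrist force passes 120 N, or if a joint passes its speed limit or range.

## Working session

There is one attempt and no reset: what is moved stays moved. The work goes in short steps, Python scripts to look and compute and a shell command to move; the robot and the scene stay as the last step left them, time stands still between calls to the robot, and variables do not carry over. Pictures are saved under pics/ and viewed, at most 10 in all, crops included, and the job is handed in when it is done.

```bash
ls; mkdir -p pics; python3 - <<'E'
from rig import get_obs,camera
import cv2,numpy as np,pickle
o=get_obs();print(o)
d={}
for n in("scene","side","wrist"):
    c=camera(n);d[n]=c
    print(n,[ (k,np.round(v,4).tolist()) for k,v in c.items() if k!="img"])
    cv2.imwrite(f"pics/{n}0.png",c["img"][:,:,::-1])
pickle.dump(d,open("cams0.pkl","wb"))
E
```

```text
pics
{'time': 0.0, 'q': array([-1.78464098e-01,  5.28440378e-01,  1.43390981e+00, -2.67004646e-05,
        1.18138355e+00, -1.78468934e-01]), 'joint_velocities': array([-0.00064957,  0.00130785,  0.00072707,  0.00099533,  0.00034516,
       -0.00090423]), 'joint_torque': array([-5.45745443e-04, -4.40045428e+01, -1.76593530e+01,  6.32597599e-02,
        5.83207863e-02, -1.53719384e-04]), 'position': array([6.24289079e-01, 1.72749241e-04, 2.32585062e-01]), 'tool_rot': array([ 7.07101073e-01,  7.07111679e-01, -6.20723699e-04, -8.72303876e-04]), 'ft_force': array([ 1.09886865,  0.37351737, -0.02232435]), 'moment': array([-0.00783559, -0.00620221,  0.02930402]), 'grip_force': 0.0, 'grip_width': 0.08706577191314684}
scene [('intrinsics', [[480.5187, 0.0, 254.9331], [0.0, 480.5187, 188.4833], [0.0, 0.0, 1.0]]), ('R', [[-0.3208, 0.9471, 0.0127], [0.508, 0.1833, -0.8416], [-0.7994, -0.2635, -0.5399]]), ('t', [0.0635, -0.1523, 1.6512])]
side [('intrinsics', [[431.4108, 0.0, 256.7489], [0.0, 431.4108, 188.8699], [0.0, 0.0, 1.0]]), ('R', [[-0.8239, -0.5667, 0.005], [-0.3189, 0.4563, -0.8307], [0.4685, -0.686, -0.5566]]), ('t', [0.3958, 0.189, 1.3051])]
wrist [('intrinsics', [[330.3545, 0.0, 258.0252], [0.0, 330.3545, 192.1483], [0.0, 0.0, 1.0]]), ('T_tool_cam', [[0.0003, -0.9559, -0.2938, 0.0807], [1.0, 0.0004, -0.0004, 0.0003], [0.0005, -0.2938, 0.9559, -0.1509], [0.0, 0.0, 0.0, 1.0]])]
```

View pics/scene0.png

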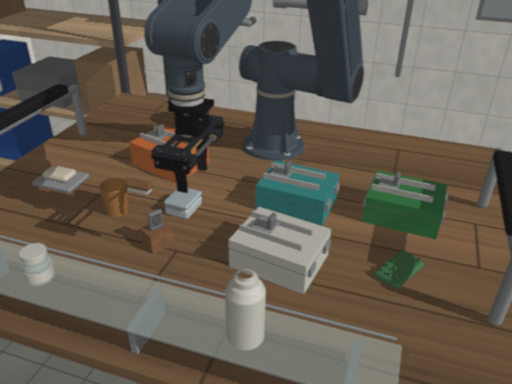

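View pics/side0.png

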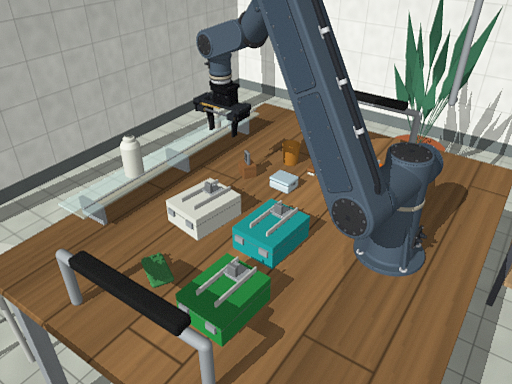

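View pics/wrist0.png

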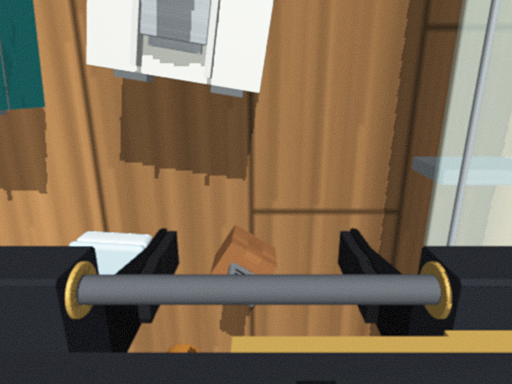

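The scene view shows the white box at about (280,245), with its grip tab at (268,215), and the key block at (157,235). The wrist view shows the white box's -y edge from (88,65) to (260,92), and the key at about (243,270). I'll get rough positions by casting rays.

```bash
cat > h.py <<'E'
import numpy as np,cv2
from scipy.spatial.transform import Rotation as Ro
from rig import get_obs,camera
def wcam(o,c):
    Rt=Ro.from_quat(o["tool_rot"]).as_matrix();T=c["T_tool_cam"]
    Rw=Rt@T[:3,:3];return Rw, Rt@T[:3,3]+o["position"]
def fcam(c): return c["R"].T, -c["R"].T@c["t"]
def ray(K,Rw,C,uv,z):
    d=Rw@np.linalg.solve(K,[uv[0],uv[1],1]); return C+d*(z-C[2])/d[2]
def shot(name,f=None):
    o=get_obs();c=camera(name)
    if f: cv2.imwrite(f"pics/{f}.png",c["img"][:,:,::-1])
    Rw,C=wcam(o,c) if name=="wrist" else fcam(c)
    return c["img"],c["intrinsics"],Rw,C
E
python3 - <<'E'
from h import *
import pickle
d=pickle.load(open("cams0.pkl","rb"));o=get_obs()
def p(n,uv,z):
    c=d[n];Rw,C=wcam(o,c) if n=="wrist" else fcam(c)
    print(n,uv,z,np.round(ray(c["intrinsics"],Rw,C,uv,z),3))
p("scene",(268,213),.1245);p("side",(211,181),.1245)
p("scene",(155,211),.1);p("side",(248,151),.1);p("wrist",(243,270),.1)
p("wrist",(88,65),.08);p("wrist",(260,92),.08)
p("scene",(115,182),.085);p("side",(291,139),.085)
E
```

```text
scene (268, 213) 0.1245 [0.561 0.153 0.124]
side (211, 181) 0.1245 [0.559 0.148 0.125]
scene (155, 211) 0.1 [ 0.611 -0.112  0.1  ]
side (248, 151) 0.1 [ 0.604 -0.121  0.1  ]
wrist (243, 270) 0.1 [ 0.61  -0.085  0.1  ]
wrist (88, 65) 0.08 [0.478 0.102 0.08 ]
wrist (260, 92) 0.08 [0.626 0.08  0.08 ]
scene (115, 182) 0.085 [ 0.51  -0.287  0.085]
side (291, 139) 0.085 [ 0.536 -0.323  0.085]
```

The box's -y edge measures 150 mm, which matches. Its yaw is about -8.5°, and the tab predicted from the box is within 3 mm of where I measured it. I'll move above the box, line up with it and look again.

```bash
python3 -m pendant '[[[0.03,-0.02,0,0,0,0,0.6],[0.03,-0.02,0,0,0,0,0.6],[0.03,-0.02,0,0,0,0,0.6],[0,0,0,0,0,8.5,0.6],[0,0,0,0,0,0,0.6]]]' 20
python3 - <<'E'
from h import *
o=get_obs();print(o["position"],Ro.from_quat(o["tool_rot"]).as_matrix().round(3))
shot("wrist","w1")
E
```

```text
time: 0.78
position: [0.5647, 0.0904, 0.2335]
tool_rot: [0.757, 0.654, -0.0, -0.0]
ft_force: [-0.4, -0.3, -0.7]
grip_width: 0.0533
grip_force: 0.0
[0.56469179 0.09043905 0.23346254] [[ 0.145  0.989 -0.   ]
 [ 0.989 -0.145 -0.   ]
 [-0.    -0.    -1.   ]]
```

View pics/w1.png

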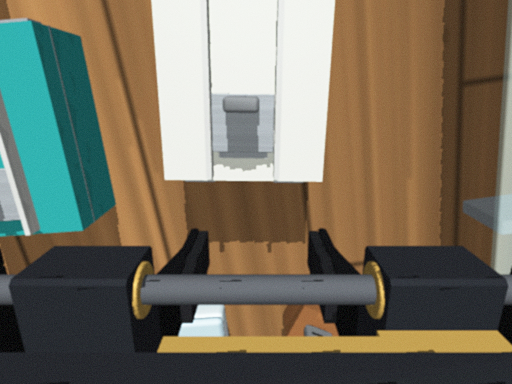

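The box is square in the picture. Its -y edge runs from (166,181) to (324,181), the rails are at about u 210 and 275, the tab top is at (241,103), and the shutter plate spans v 95–157.

```bash
python3 - <<'E'
from h import *
im,K,Rw,C=shot("wrist")
o=get_obs();Rt=Ro.from_quat(o["tool_rot"]).as_matrix()
hsv=cv2.cvtColor(im,cv2.COLOR_RGB2HSV)
m=((hsv[...,1]<25)&(hsv[...,2]>190)).astype(np.uint8);m[230:]=0;m[:,400:]=0
n,l,s,_=cv2.connectedComponentsWithStats(m)
print(s[s[:,4]>300])
g=im.mean(2)
print("row120",[(u,int(g[120,u])) for u in range(155,335,1) if abs(g[120,u+1]-g[120,u-1])>40])
print("row170",[(u,int(g[170,u])) for u in range(155,335,1) if abs(g[170,u+1]-g[170,u-1])>60])
print("col190",[(v,int(g[v,190])) for v in range(165,195)if abs(g[v+1,190]-g[v-1,190])>30],"col310",[(v,int(g[v,310])) for v in range(165,195)if abs(g[v+1,310]-g[v-1,310])>30])
print("col241",[int(x) for x in g[88:165,241]])
print("row103",[int(x) for x in g[103,205:285]])
for n,uv,z in[("edgeL",(165,181.5),.08),("edgeR",(325,181.5),.08),("tab",(241,103),.1245)]:
    P=ray(K,Rw,C,uv,z);print(n,P.round(4),"in tool",(Rt.T@(P-o["position"])).round(4))
E
```

```text
[[     0      0    512    384 168929]
 [   151      0     61    180   9151]
 [   208      0    126    181  17830]
 [     0    136     29     94    670]]
row120 [(158, 117), (159, 160), (160, 226), (209, 191), (210, 129), (211, 139), (212, 180), (225, 162), (226, 129), (258, 131), (259, 162), (274, 175), (275, 216), (325, 228), (326, 166), (327, 119)]
row170 [(162, 121), (163, 182), (210, 217), (211, 170), (213, 201), (322, 207), (323, 127)]
col190 [(179, 231), (180, 154), (181, 98)] col310 [(180, 233), (181, 178), (182, 120)]
col241 [241, 242, 241, 241, 238, 227, 200, 178, 152, 162, 169, 164, 160, 155, 153, 151, 144, 145, 137, 134, 130, 108, 88, 72, 97, 116, 125, 121, 123, 125, 116, 120, 125, 122, 122, 124, 128, 123, 122, 122, 124, 123, 122, 119, 125, 120, 124, 118, 118, 124, 114, 117, 118, 119, 123, 120, 121, 122, 117, 118, 113, 115, 118, 121, 124, 121, 124, 119, 121, 139, 163, 172, 167, 169, 169, 165, 171]
row103 [230, 230, 230, 208, 150, 123, 161, 182, 191, 192, 188, 190, 188, 190, 184, 187, 168, 139, 115, 121, 139, 147, 144, 146, 143, 143, 147, 144, 147, 145, 143, 146, 145, 146, 143, 152, 151, 151, 149, 151, 154, 154, 153, 153, 154, 148, 149, 159, 158, 154, 139, 126, 110, 135, 177, 197, 196, 195, 196, 194, 196, 197, 199, 196, 195, 196, 196, 197, 197, 184, 204, 231, 232, 229, 231, 231, 238, 241, 241, 240]
edgeL [0.477  0.1007 0.08  ] in tool [-0.0021 -0.0888  0.1534]
edgeR [0.6281 0.0786 0.08  ] in tool [-0.0019  0.0639  0.1534]
tab [0.5628 0.1628 0.1245] in tool [ 0.0719 -0.013   0.1089]
```

```bash
python3 -m pendant '[[[0.036,-0.007,0,0,0,0,0.6],[0.035,-0.007,0,0,0,-0.4,0.6],[0,0,0.04,0,0,0,0.6],[0,0,0.04,0,0,0,0.6],[0,0,0.04,0,0,0,0.6]]]' 20
python3 -m pendant '[[[0,0,0,0,0,0,0.1],[0,0,0,0,0,0,0.1],[0,0,0,0,0,0,0.1],[0,0,0,0,0,0,0.1],[0,0,0,0,0,0,0.1]]]' 20
```

```text
time: 1.5
position: [0.5622, 0.162, 0.1124]
tool_rot: [0.755, 0.656, 0.0, 0.0]
ft_force: [1.6, 0.1, -0.9]
grip_width: 0.0519
grip_force: 0.0
time: 2.12
position: [0.5617, 0.1625, 0.1153]
tool_rot: [0.755, 0.655, 0.001, 0.0]
ft_force: [-3.4, 0.7, 7.3]
grip_width: 0.028
grip_force: 20.0
```

```bash
python3 -m pendant '[[[0.010,0,0,0,0,0,0.1],[0.012,0,0,0,0,0,0.1],[0.012,0,0,0,0,0,0.1],[0.012,0,0,0,0,0,0.1],[0.006,0,0,0,0,0,0.1]]]' 20
python3 -m pendant '[[[0.002,0,0,0,0,0,0.1],[0.002,0,0,0,0,0,0.1],[0.002,0,0,0,0,0,0.1],[0,0,0,0,0,0,0.1],[0,0,0,0,0,0,0.1]]]' 20
```

```text
time: 2.75
position: [0.5695, 0.2127, 0.1152]
tool_rot: [0.754, 0.656, -0.0, 0.002]
ft_force: [-2.0, -13.5, 8.5]
grip_width: 0.0278
grip_force: 20.0
time: 3.38
position: [0.5696, 0.213, 0.1151]
tool_rot: [0.754, 0.657, -0.004, 0.004]
ft_force: [-3.1, -19.6, 9.0]
grip_width: 0.0279
grip_force: 20.0
```

```bash
python3 -m pendant '[[[-0.003,0,0,0,0,0,0.5],[0,0,0,0,0,0,0.5],[0,0,0,0,0,0,0.5],[0,0,-0.04,0,0,0,0.5],[0,0,-0.03,0,0,0,0.5]]]' 20
python3 -m pendant '[[[-0.04,0,-0.02,0,0,0,0.5],[-0.04,0,-0.005,0,0,0,0.5],[-0.04,0,0,0,0,0,0.5],[0,0,0,0,0,0,0.5],[0,0,0,0,0,0,0.5]]]' 20
python3 - <<'E'
from h import *
im,K,Rw,C=shot("wrist","w2")
cv2.imwrite("pics/w2c.png",cv2.resize(im[40:200,140:350,::-1],None,fx=3,fy=3,interpolation=cv2.INTER_CUBIC))
E
```

```text
time: 4.0
position: [0.5696, 0.2176, 0.1844]
tool_rot: [0.755, 0.656, 0.0, 0.0]
ft_force: [0.1, 0.3, 0.3]
grip_width: 0.0432
grip_force: 0.0
time: 4.62
position: [0.5527, 0.0987, 0.2085]
tool_rot: [0.755, 0.655, 0.0, -0.0]
ft_force: [-0.0, -0.4, 0.3]
grip_width: 0.0435
grip_force: 0.0
```

View pics/w2c.png

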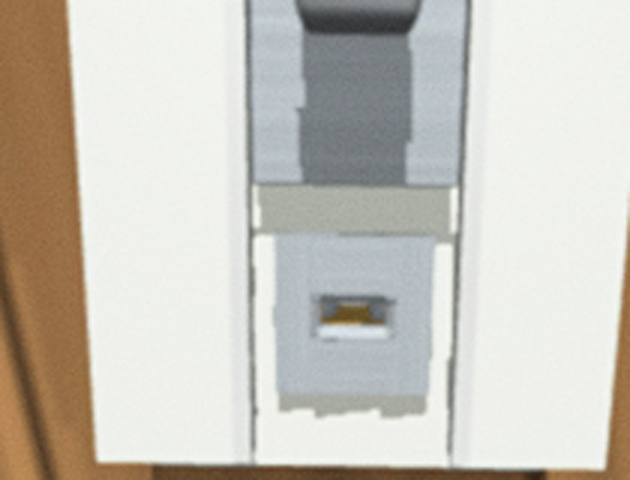

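The shutter is clear of the keyhole. In the crop the bevelled slot runs from (313,295) to (392,341), centre (352.5,318), and the steel face spans x 275–431 and y 234–394. The box's -y edge runs from (98,463) to (606,468).

```bash
python3 - <<'E'
from h import *
im,K,Rw,C=shot("wrist")
f=lambda x,y:((x+.5)/3-.5+140,(y+.5)/3-.5+40)
R=lambda x,y,z:ray(K,Rw,C,f(x,y),z)
A=[R(313,295,.086),R(392,295,.086),R(392,341,.086),R(313,341,.086)]
print("slot",np.mean(A,0).round(4),np.linalg.norm(A[1]-A[0]),np.linalg.norm(A[2]-A[1]))
F=[R(273,234,.086),R(434,235,.086),R(429,395,.086),R(277,394,.086)]
print("face",np.mean(F,0).round(4),[np.linalg.norm(F[i]-F[i-1]).round(4) for i in range(4)],[np.degrees(np.arctan2(*(F[j]-F[i])[1::-1])).round(2) for i,j in((0,1),(3,2),(3,0),(2,1))])
a,b=R(98,463,.08),R(606,468,.08);d=(b-a);print("edge",a,b,np.linalg.norm(d),np.degrees(np.arctan2(d[1],d[0])))
x=d/np.linalg.norm(d);y=np.array([-x[1],x[0],0]);print("kh from edge",(a+b)/2+.045*y)
E
```

```text
slot [0.5574 0.1357 0.086 ] 0.021709941949868753 0.012763480326138507
face [0.5577 0.1362 0.086 ] [np.float64(0.0443), np.float64(0.0435), np.float64(0.0443), np.float64(0.043)] [np.float64(-8.38), np.float64(-8.42), np.float64(82.04), np.float64(81.48)]
edge [0.47677752 0.10281246 0.08      ] [0.62530322 0.0802957  0.08      ] 0.15022279573982653 -8.620499997249517
kh from edge [0.55778538 0.13604571 0.08      ]
```

```bash
python3 -m pendant '[[[-0.052,0.018,0,0,0,0,0.5],[-0.052,0.018,0,0,0,0,0.5],[-0.052,0.018,0,0,0,0,0.5],[-0.052,0.018,0,0,0,0,0.5],[-0.052,0.018,0,0,0,0,0.5]]]' 20
python3 -m pendant '[[[0,0,0,0,0,0,0.5],[0,0,0,0,0,0,0.5],[0,0,0,0,0,0,0.5],[0,0,0,0,0,0,0.5],[0,0,0,0,0,0,0.5]]]' 20
python3 - <<'E'
from h import *
im,K,Rw,C=shot("wrist","w3")
cv2.imwrite("pics/w3c.png",cv2.resize(im[20:220,120:380,::-1],None,fx=3,fy=3,interpolation=cv2.INTER_CUBIC))
E
```

```text
time: 5.35
position: [0.6058, -0.1725, 0.2083]
tool_rot: [0.755, 0.656, 0.0, -0.0]
ft_force: [0.6, 0.1, -0.2]
grip_width: 0.0435
grip_force: 0.0
time: 5.98
position: [0.605, -0.1712, 0.2087]
tool_rot: [0.755, 0.656, 0.0, 0.0]
ft_force: [-0.5, -0.3, 0.7]
grip_width: 0.0435
grip_force: 0.0
```

View pics/w3c.png

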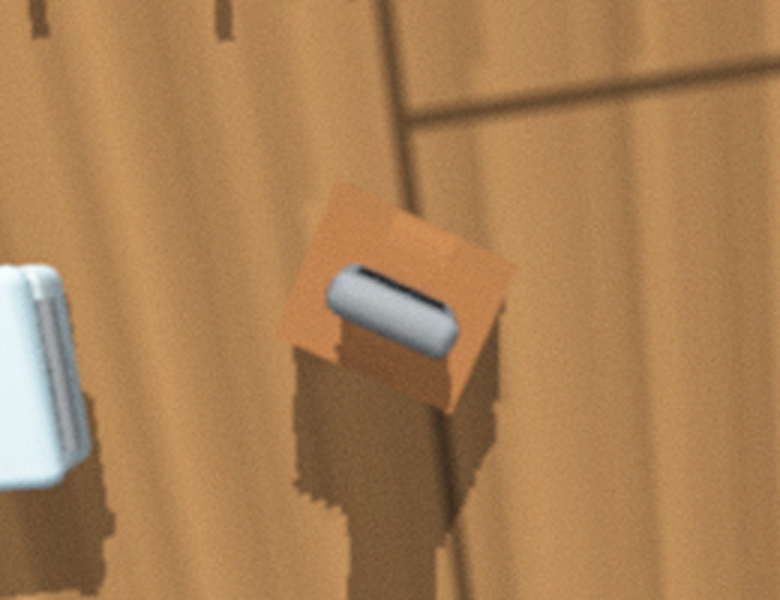

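The block's top corners are at crop (342,182), (518,265), (450,411) and (279,333). The key's bow top is the grey bar centred at about (393,311), lying along the block's x.

```bash
python3 - <<'E'
from h import *
im,K,Rw,C=shot("wrist")
o=get_obs();Rt=Ro.from_quat(o["tool_rot"]).as_matrix()
f=lambda x,y:((x+.5)/3-.5+120,(y+.5)/3-.5+20)
B=[ray(K,Rw,C,f(*p),.05) for p in((342,182),(518,265),(450,411),(279,333))]
print("block",np.mean(B,0).round(4),[np.linalg.norm(B[i]-B[i-1]).round(4) for i in range(4)],[np.degrees(np.arctan2(*(B[j]-B[i])[1::-1])).round(2) for i,j in((0,1),(3,2),(3,0),(2,1))])
hsv=cv2.cvtColor(im,cv2.COLOR_RGB2HSV)
m=((hsv[...,1]<70)&(hsv[...,2]>110)).astype(np.uint8);m[:90]=0;m[150:]=0;m[:,:215]=0;m[:,290:]=0
c=max(cv2.findContours(m,0,2)[0],key=cv2.contourArea);r=cv2.minAreaRect(c);P=[ray(K,Rw,C,p,.1) for p in cv2.boxPoints(r)]
print(r,"key",np.mean(P,0).round(4),[np.linalg.norm(P[i]-P[i-1]).round(4) for i in range(4)],[np.degrees(np.arctan2(*(P[i]-P[i-1])[1::-1])).round(1) for i in range(4)])
for n,p in(("block",np.mean(B,0)),("key",np.mean(P,0))):print(n,"tool",(Rt.T@(p-o["position"])).round(4))
print("tool yaw y-axis",np.degrees(np.arctan2(Rt[1,1],Rt[0,1])))
E
```

```text
block [ 0.6076 -0.116   0.05  ] [np.float64(0.0487), np.float64(0.058), np.float64(0.0491), np.float64(0.0585)] [np.float64(-32.32), np.float64(-32.72), np.float64(57.17), np.float64(57.76)]
((250.98300170898438, 121.77191162109375), (45.47679901123047, 16.333972930908203), 23.80594253540039) key [ 0.608  -0.1137  0.1   ] [np.float64(0.0351), np.float64(0.0124), np.float64(0.0347), np.float64(0.0125)] [np.float64(148.3), np.float64(56.4), np.float64(-31.3), np.float64(-121.5)]
block tool [ 0.0554 -0.0052  0.1587]
key tool [ 0.0578 -0.0051  0.1087]
tool yaw y-axis -8.060965267712367
```

```bash
python3 -m pendant '[[[0.029,-0.003,0,0,0,0,0.5],[0.028,-0.002,0,0,0,0,0.5],[0,0,0.02,0,0,-10,0.5],[0,0,0.02,0,0,-10,0.5],[0,0,0.01,0,0,-10,0.5]]]' 20
python3 -m pendant '[[[0,0,0,0,0,-10,0.5],[0,0,0,0,0,-10,0.5],[0,0,0,0,0,-10,0.5],[0,0,0,0,0,-5.8,0.5],[0,0,0,0,0,0,0.5]]]' 20
python3 - <<'E'
from h import *
o=get_obs();Rt=Ro.from_quat(o["tool_rot"]).as_matrix();print(o["position"],np.degrees(np.arctan2(Rt[1,1],Rt[0,1])),(Rt.T@(np.array([.6078,-.1148,.068])-o["position"])).round(4),o["q"])
E
```

```text
time: 6.7
position: [0.6074, -0.1145, 0.1575]
tool_rot: [0.557, 0.83, -0.0, -0.001]
ft_force: [-0.7, -0.7, -0.0]
grip_width: 0.0437
grip_force: 0.0
time: 7.32
position: [0.6081, -0.115, 0.1586]
tool_rot: [0.279, 0.96, -0.0, 0.0]
ft_force: [0.2, -0.2, -0.7]
grip_width: 0.0433
grip_force: 0.0
[ 0.60805648 -0.11499473  0.15861397] 57.6302332921896 [0.0003 0.     0.0906] [-3.67254070e-01  6.08594900e-01  1.51783425e+00 -5.67821074e-06
  1.01502643e+00 -1.37308839e+00]
```

```bash
python3 -m pendant '[[[0,0,0.03,0,0,0,0.5],[0,0,0.03,0,0,0,0.5],[0,0,0.02,0,0,0,0.5],[0,0,0.01,0,0,0,0.5],[0,0,0,0,0,0,0.3]]]' 30
python3 -m pendant '[[[0,0,0,0,0,0,0],[0,0,0,0,0,0,0],[0,0,0,0,0,0,0],[0,0,0,0,0,0,0],[0,0,0,0,0,0,0]]]' 50
```

```text
time: 7.95
position: [0.6078, -0.1149, 0.0681]
tool_rot: [0.279, 0.96, 0.0, -0.001]
ft_force: [-0.2, -0.2, 0.6]
grip_width: 0.0393
grip_force: 0.0
time: 8.57
position: [0.6084, -0.1152, 0.0693]
tool_rot: [0.278, 0.961, -0.0, 0.001]
ft_force: [0.3, -0.1, 4.5]
grip_width: 0.0117
grip_force: 50.0
```

```bash
python3 -m pendant '[[[0,0,-0.025,0,0,0,0],[0,0,-0.035,0,0,0,0],[0,0,-0.04,0,0,-4,0],[0,0,-0.02,0,0,-10,0],[0,0,0,0,0,-10,0]]]' 50
python3 - <<'E'
from h import *
o=get_obs();Rt=Ro.from_quat(o["tool_rot"]).as_matrix();print(o["position"],np.degrees(np.arctan2(Rt[1,1],Rt[0,1])),(Rt.T@(np.array([.5577,.136,.18])-o["position"])).round(4))
E
```

```text
time: 9.2
position: [0.609, -0.1153, 0.1905]
tool_rot: [0.069, 0.998, -0.001, 0.002]
ft_force: [0.4, -0.2, -1.4]
grip_width: 0.0115
grip_force: 50.0
[ 0.609019   -0.11530274  0.19048047] 82.02998995667794 [0.0857 0.2418 0.0099]
```

```bash
python3 -m pendant '[[[0.017,0.048,0,0,0,0,0],[0.017,0.048,0,0,0,0,0],[0.017,0.048,0,0,0,0,0],[0.017,0.048,0,0,0,0,0],[0.017,0.048,0,0,0,0,0]]]' 50
python3 -m pendant '[[[0.0,0.001,0,0,0,0.4,0],[0,0,0.02,0,0,0,0],[0,0,0.01,0,0,0,0],[0,0,0,0,0,0,0],[0,0,0,0,0,0,0]]]' 50
python3 - <<'E'
from h import *
o=get_obs();Rt=Ro.from_quat(o["tool_rot"]).as_matrix();print(o["position"],np.degrees(np.arctan2(Rt[1,1],Rt[0,1])),(Rt.T@(np.array([.5577,.136,.155])-o["position"])).round(4))
a,K,Rw,C=shot("scene","s4");b,*_=shot("side")
A=cv2.resize(a[170:290,220:340,::-1],(400,400),interpolation=cv2.INTER_CUBIC);B=cv2.resize(b[130:250,150:270,::-1],(400,400),interpolation=cv2.INTER_CUBIC)
cv2.imwrite("pics/s4c.png",np.hstack([A,B]))
E
```

```text
time: 9.82
position: [0.5577, 0.1363, 0.1881]
tool_rot: [0.073, 0.997, -0.0, -0.0]
ft_force: [0.8, 0.2, -1.3]
grip_width: 0.0118
grip_force: 50.0
time: 10.45
position: [0.5592, 0.1352, 0.1588]
tool_rot: [0.076, 0.997, 0.0, 0.0]
ft_force: [0.1, 0.2, -0.4]
grip_width: 0.0118
grip_force: 50.0
[0.55920542 0.13519864 0.15880246] 81.25094753195206 [0.0016 0.0006 0.0038]
```

View pics/s4c.png

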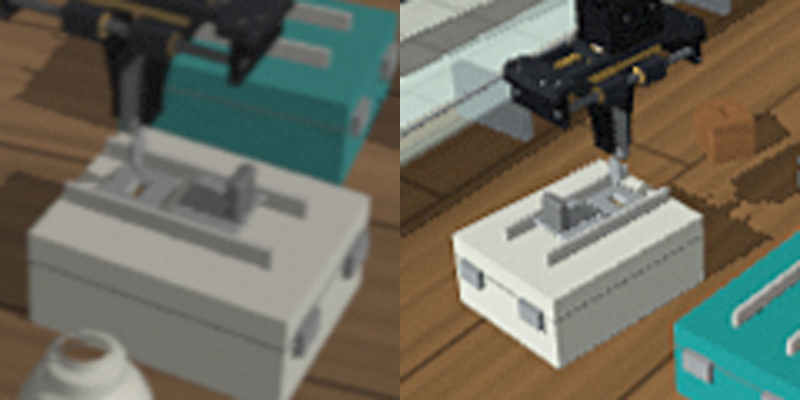

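The left view (scene) shows the key upright with its tip just above the bright keyhole, at about (138,185). The right view (side) agrees, and the shutter is open. I'll lower gently and watch the force.

```bash
python3 -m pendant '[[[0.001,0.0003,0.004,0,0,0,0],[0,0,0.004,0,0,0,0],[0,0,0.004,0,0,0,0],[0,0,0.004,0,0,0,0],[0,0,0.004,0,0,0,0]]]' 50
python3 -c "from h import *;o=get_obs();print(o['position'],o['ft_force'],o['moment'])"
```

```text
time: 11.18
position: [0.5577, 0.1362, 0.1382]
tool_rot: [0.076, 0.997, -0.0, -0.0]
ft_force: [0.6, 1.3, -0.2]
grip_width: 0.0118
grip_force: 50.0
[0.55770311 0.13623765 0.13817779] [ 0.56500036  1.25614715 -0.24375701] [ 0.1036761  -0.11314255 -0.04724631]
```

```bash
python3 -m pendant '[[[0,0,0.002,0,0,0,0],[0,0,0.002,0,0,0,0],[0,0,0.002,0,0,0,0],[0,0,0.002,0,0,0,0],[0,0,0.001,0,0,0,0]]]' 50
python3 -c "from h import *;o=get_obs();print(o['position'],o['ft_force'],o['moment'])"
```

```text
time: 11.8
position: [0.5577, 0.1362, 0.1294]
tool_rot: [0.076, 0.997, -0.0, -0.0]
ft_force: [0.7, -0.1, -0.3]
grip_width: 0.0119
grip_force: 50.0
[0.55771716 0.13620021 0.12943702] [ 0.7143955  -0.13283407 -0.32652427] [ 0.16622963 -0.03998417 -0.00366329]
```

```bash
python3 -m pendant '[[[0,0,0.002,0,0,0,0],[0,0,0.002,0,0,0,0],[0,0,0.002,0,0,0,0],[0,0,0.002,0,0,0,0],[0,0,0.002,0,0,0,0]]]' 50
python3 -m pendant '[[[0,0,0.001,0,0,0,0],[0,0,0.001,0,0,0,0],[0,0,0.001,0,0,0,0],[0,0,0.001,0,0,0,0],[0,0,0.001,0,0,0,0]]]' 50
python3 -c "from h import *;o=get_obs();print(o['position'],o['ft_force'],o['moment'])"
```

```text
time: 12.42
position: [0.5577, 0.1363, 0.1202]
tool_rot: [0.076, 0.997, 0.0, -0.0]
ft_force: [-3.2, -0.4, 9.6]
grip_width: 0.0116
grip_force: 50.0
time: 13.05
position: [0.5581, 0.1365, 0.1162]
tool_rot: [0.076, 0.997, 0.0, 0.001]
ft_force: [-2.5, 0.7, 11.2]
grip_width: 0.0115
grip_force: 50.0
[0.55814998 0.13654183 0.11619362] [-2.46846428  0.67169429 11.2368132 ] [ 0.22199729  0.46563451 -0.03249393]
```

```bash
python3 -m pendant '[[[0,0,0.001,0,0,3,0],[0,0,0.001,0,0,-3,0],[0,0,0.001,0,0,-3,0],[0,0,0.001,0,0,3,0],[0,0,0.001,0,0,0,0]]]' 50
python3 -c "from h import *;o=get_obs();print(o['position'],o['ft_force'],o['moment'])"
python3 -m pendant '[[[0,0,0.001,0,0,3,0],[0,0,0.001,0,0,-3,0],[0,0,0.001,0,0,-3,0],[0,0,0.001,0,0,3,0],[0,0,0.001,0,0,0,0]]]' 50
python3 -c "from h import *;o=get_obs();print(o['position'],o['ft_force'],o['moment'])"
```

```text
time: 13.68
position: [0.5592, 0.1362, 0.1115]
tool_rot: [0.076, 0.997, 0.0, 0.002]
ft_force: [-1.2, 0.7, 9.6]
grip_width: 0.0117
grip_force: 50.0
[0.55921607 0.13620224 0.11150076] [-1.18795283  0.73067598  9.61187861] [ 2.30652673e-01  8.56683356e-02 -1.79082530e-05]
time: 14.3
position: [0.5592, 0.1362, 0.1052]
tool_rot: [0.076, 0.997, 0.0, 0.002]
ft_force: [-0.5, 0.1, 10.2]
grip_width: 0.012
grip_force: 50.0
[0.55917932 0.13617395 0.10521136] [-0.5456071   0.06667506 10.16983165] [ 0.02753977  0.05949466 -0.0443365 ]
```

```bash
python3 -m pendant '[[[0,0,0.001,0,0,0,0],[0,0,0.001,0,0,0,0],[0,0,0,0,0,0,0],[0,0,0,0,0,0,0],[0,0,0,0,0,0,0]]]' 50
python3 - <<'E'
from h import *
o=get_obs();print(o['position'],o['ft_force'],o['moment'],o["q"])
a,*_=shot("scene","s5");b,*_=shot("side")
A=cv2.resize(a[170:250,230:310,::-1],(400,400),interpolation=cv2.INTER_CUBIC);B=cv2.resize(b[140:220,170:250,::-1],(400,400),interpolation=cv2.INTER_CUBIC)
cv2.imwrite("pics/s5c.png",np.hstack([A,B]))
E
```

```text
time: 14.92
position: [0.5593, 0.1365, 0.1052]
tool_rot: [0.076, 0.997, 0.0, 0.002]
ft_force: [-1.0, -0.9, 15.1]
grip_width: 0.0119
grip_force: 50.0
[0.55930455 0.13650433 0.105184  ] [-1.01341696 -0.90504026 15.06117347] [ 0.27116526  0.23009285 -0.00365089] [ 4.51296746e-02  6.36735097e-01  1.66915983e+00  6.09824183e-04
  8.31427985e-01 -1.37479763e+00]
```

View pics/s5c.png

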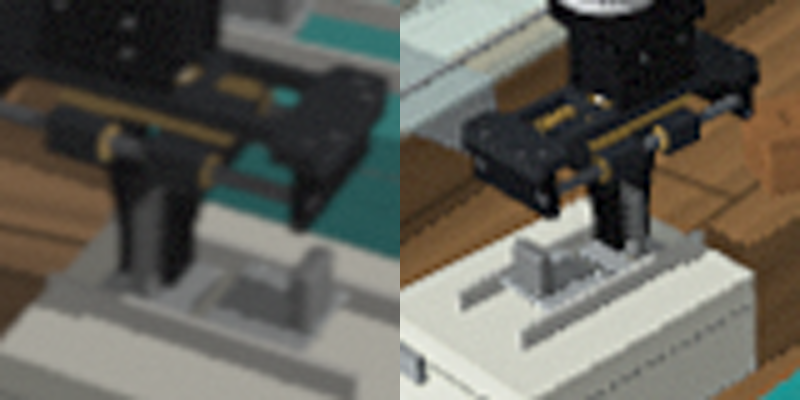

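The key's shoulder sits on the lock face. Height stopped at 0.1052, as expected, and the push rose to 15 N. In both views the fingers hold the key upright and the shutter is still open. Now I'll turn it clockwise (+z of the tool).

```bash
python3 -m pendant '[[[0,0,0,0,0,6,0],[0,0,0,0,0,7,0],[0,0,0,0,0,7,0],[0,0,0,0,0,7,0],[0,0,0,0,0,7,0]]]' 60
python3 -c "from h import *;o=get_obs();Rt=Ro.from_quat(o['tool_rot']).as_matrix();print(o['position'],o['ft_force'],o['moment'],np.degrees(np.arctan2(Rt[1,1],Rt[0,1])))"
```

```text
time: 15.65
position: [0.5589, 0.1353, 0.1052]
tool_rot: [0.365, 0.931, -0.0, 0.002]
ft_force: [-2.4, -3.9, 14.1]
grip_width: 0.0117
grip_force: 60.0
[0.55889776 0.13526796 0.105187  ] [-2.35791106 -3.87731212 14.10470028] [-0.67602041  0.40119064  0.17134658] 47.23810968092
```

```bash
python3 -m pendant '[[[0,0,0,0,0,7,0],[0,0,0,0,0,7,0],[0,0,0,0,0,7,0],[0,0,0,0,0,7,0],[0,0,0,0,0,7,0]]]' 60
python3 -c "from h import *;o=get_obs();Rt=Ro.from_quat(o['tool_rot']).as_matrix();print(o['position'],o['ft_force'],o['moment'],np.degrees(np.arctan2(Rt[1,1],Rt[0,1])))"
python3 -m pendant '[[[0,0,0,0,0,7,0],[0,0,0,0,0,7,0],[0,0,0,0,0,6,0],[0,0,0,0,0,5,0],[0,0,0,0,0,0,0]]]' 60
python3 -c "from h import *;o=get_obs();Rt=Ro.from_quat(o['tool_rot']).as_matrix();print(o['position'],o['ft_force'],o['moment'],np.degrees(np.arctan2(Rt[1,1],Rt[0,1])))"
```

```text
time: 16.27
position: [0.5581, 0.1348, 0.1052]
tool_rot: [0.628, 0.779, -0.001, 0.001]
ft_force: [-2.9, -5.7, 16.6]
grip_width: 0.0113
grip_force: 60.0
[0.55806554 0.13477497 0.10518203] [-2.90406236 -5.69998149 16.55189843] [-0.92916741  0.80827084  0.23462248] 12.261203887004752
time: 16.9
position: [0.5573, 0.1348, 0.1052]
tool_rot: [0.78, 0.625, -0.001, 0.001]
ft_force: [-5.1, -5.1, 17.9]
grip_width: 0.0116
grip_force: 60.0
[0.55732717 0.13475986 0.10518211] [-5.12383282 -5.05924822 17.93945882] [-0.96159354  0.92989799  0.01405049] -12.57077824102117
```

```bash
for i in 1; do python3 -m pendant '[[[0,0,0,0,0,3,0],[0,0,0,0,0,2,0],[0,0,0,0,0,0,0],[0,0,0,0,0,0,0],[0,0,0,0,0,0,0]]]' 60; done
python3 -c "from h import *;o=get_obs();Rt=Ro.from_quat(o['tool_rot']).as_matrix();print(o['position'],o['ft_force'],o['moment'],np.degrees(np.arctan2(Rt[1,1],Rt[0,1])))"
python3 -m pendant '[[[0,0,0,0,0,3,0],[0,0,0,0,0,2,0],[0,0,0,0,0,0,0],[0,0,0,0,0,0,0],[0,0,0,0,0,0,0]]]' 60
python3 -c "from h import *;o=get_obs();Rt=Ro.from_quat(o['tool_rot']).as_matrix();print(o['position'],o['ft_force'],o['moment'],np.degrees(np.arctan2(Rt[1,1],Rt[0,1])))"
```

```text
time: 17.52
position: [0.5572, 0.1348, 0.1052]
tool_rot: [0.806, 0.591, -0.001, 0.001]
ft_force: [-5.2, -3.7, 19.1]
grip_width: 0.0115
grip_force: 60.0
[0.55721374 0.13477832 0.10521246] [-5.15608772 -3.67235745 19.12388226] [-0.91083848  0.94436252  0.23988768] -17.50820521426615
time: 18.15
position: [0.5571, 0.1348, 0.1052]
tool_rot: [0.831, 0.557, -0.001, 0.001]
ft_force: [-4.0, -4.3, 18.5]
grip_width: 0.0119
grip_force: 60.0
[0.55711748 0.13482375 0.10519624] [-3.95470212 -4.30773972 18.53688638] [-0.80326693  0.95386877  0.7944376 ] -22.340206750357396
```

```bash
python3 - <<'E'
from h import *
a,*_=shot("scene");b,*_=shot("side")
A=cv2.resize(a[170:250,230:310,::-1],(400,400),interpolation=cv2.INTER_CUBIC);B=cv2.resize(b[140:220,170:250,::-1],(400,400),interpolation=cv2.INTER_CUBIC)
cv2.imwrite("pics/s6c.png",np.hstack([A,B]))
o=get_obs();print(o["moment"],o["grip_force"],o["ft_force"])
E
```

```text
[-0.83276375  0.93530874  0.73359835] 60.027451794594526 [-4.5373169  -4.68478396 18.38994227]
```

View pics/s6c.png

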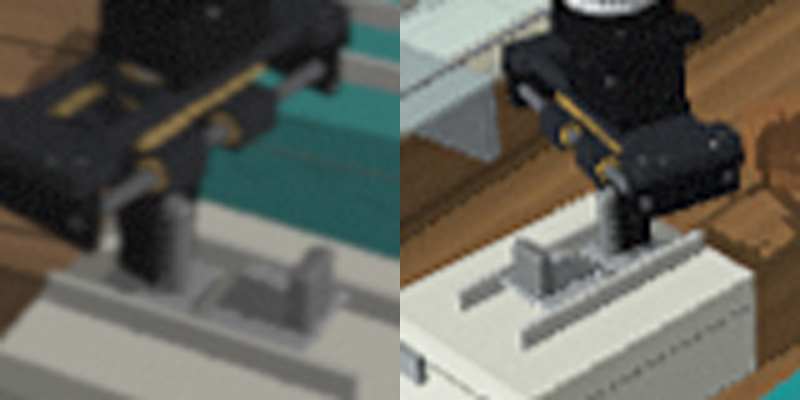

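The key has turned with the gripper (bow at about (180,240) left and (608,220) right) and stands upright on the face. It is held against the stop, and the shutter is open.

```bash
python3 -c "from rig import hand_in;print(hand_in())"
```

```text
the job is handed in; nothing more can be done
None
```

I handed the job in at about 18 s with the shutter slid to its stop, the key fully home, and the gripper still holding it turned clockwise against the stop; no verdict was returned.

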